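# Clear the bottle off the sloped block heater and seat its block

### The arm

A 6-joint arm with a two-finger parallel gripper is mounted at the origin on a cart in front of the work surface, level with it; the furniture and walls round the work are solid. World frame = base frame: x ahead of the robot, y to its left, z up, the work surface at z = 0. Lengths are in m, angles in rad, forces in N, time in s.
With the tool pointing down it reaches from about 0.275 to 0.825 m from the base axis. Payload 4.9 kg.
Tool frame: the origin (TCP) lies midway between the tips of the shut fingers; the grasp point (between the pads) lies 19 mm behind it (grip_point_offset is the distance from the TCP to the grasp point, in m); z points along the fingers, x is the direction in which the jaws open and shut, and the axes are right-handed (so a half turn about z gives the same grasp; the last joint's range is limited). The gripper opens to 85 mm and grips with 20 to 120 N. Pads are 22 mm wide; open, the fingers measure 114 mm over their backs; the gripper's body (76 mm by 85 mm) begins 54 mm behind the grasp point. The pads swing forward as they close: fully open they stand 13 mm farther back than shut.
Start: joints at [1.012, 0.326, -0.193, 1.052, 0, 1.437], TCP at [0.227, 0.501, 0.231] pointing down, gripper open.
Joint ranges: [-2.65, 2.65], [-0.97, 1.79], [-1.3, 1.35], [-1.93, 2.1], [-1.47, 1.37], [-3.14, 3.14]. Speed limits (rad/s): [2.57, 2.57, 3.14, 3.14, 3.14, 3.14].

### API

Orientations are given as a rotation vector (axis times angle).
In Python, from cell import * gives the robot as it stands. Calls block until the motion is done:
- movep(position, orientation): joint-space move of the TCP to a pose.
- move_l(position, velocity=0.15, rot=None, until_force=None): straight line of the TCP; rot=None keeps the orientation; velocity is the mean speed in m/s. With until_force (N) it stops when the force on the tool has changed by that much, and returns True; else False.
- set_joints(angles): joint-space move.
- let_go() and grab(newtons=None): open the fingers fully, or close them until they stop; newtons is the grip in N (None keeps the last).
- sleep(seconds).
- ik(position, orientation): joint angles nearest the present ones, or None.
- get_state(): the state.
- grab_frame(name): name is "side" or "top"; returns a dict with "img" (420x560x3 uint8, red, green, blue), "fx", "fy", "cx", "cy" (pixels), "cam_to_world" (4x4, takes a point from camera to world coordinates). Camera axes: x right, y down, z forward; pixel columns grow to the right and rows downward; lengths in m; the calibration is good to about 2 mm. A picture is of the moment at which its call begins. There is no depth.
A pose or a line that the arm cannot do raises MotionError and nothing moves.
- sign_off(): hands the job in, once; it reports no verdict.
Trained networks look in the newest picture that a camera, given by its name, has taken for a name from the list of things; names that differ only in an ending like _2 or _b are one class to them, and where a whole thing is asked for, a point or a joint stands for the part that bears it (a point fixed in the world has none). Each returns a list of dicts, best first, with "score" (0 to 1); they miss things now and then, are a little off and sometimes report something else, mostly with a low value. They report only what shows in the picture. A call takes as long as a camera call. They do not tell look-alikes from the thing itself.
- spot_in(camera, name): "centre" ([column, row] in pixels, amid what is visible of it).
- silhouettes(camera, name): "mask" (420x560 bool, what is visible of it) and "centre" ([column, row] in pixels, amid what is visible of it).
- tip_of(camera, name): "centre" ([column, row] in pixels: a listed point, or the origin of a listed thing).
The state is a dict: "clock": time; "q": joint angles; "joint_velocities": joint speeds; "tau": joint torques, N m; "position": TCP position; "eef_rot": TCP orientation; "contact_force": force on the tool from outside, world axes, zero at the start; "wrist_torque": the same for the moment, N m; "finger_gap": opening from 0.0 (shut) to 1.0 (fully open).
Only numpy, scipy, OpenCV 4.12 (cv2) and the standard library are available. Lean on these libraries where they do the work, as an engineer would, in place of code of your own. Each camera call takes 0.05 s, during which the arm holds its last target.

### The job

A dropper bottle was left lying on the sloping deck of the block heater, against its two locating pegs. Clear it away into the shallow tray without dropping it, then pick up the aluminium heater block by its handle and seat it on the two pegs so that it lies flat and fully home on the slope; let go of everything and leave the vial, the marker and the forceps where they are.

Things in the scene. Friction and masses are not known exactly. Their poses are not given: they have to be found in the camera images.
- heater_deck: Steel deck of the fixed block heater: flat plate 116 (x) by 150 (y) mm, sloping 30 deg down towards the robot. Origin: centre of its upper face, midway between the two pegs, 72 mm above the bench. x runs up the slope (away from the robot), y across to the left, z square out of the deck (leans 30 deg from vertical towards the robot).
- peg_left (a point): Foot of the left locating peg, on the deck's upper face at deck y = +33 mm, x = 0; axes are the deck's. Steel peg along the deck's z, 10 mm thick, 20 mm tall, tapered to 4 mm over its top 7 mm. Below the deck: white and grey heater housing, 126 mm deep, 160 mm wide, about 105 mm high at the back.
- peg_right (a point): Foot of the right locating peg, the same, at deck y = -33 mm. 56 mm lie free between the pegs, room for a finger.
- bottle_mid (a point): Point on the dropper bottle's axis, half-way along its body. Body 29 mm thick, 89 mm long, black cap 21 mm thick, 104 mm long in all, 67 g. It lies along the deck's y, cap to the right, against the uphill side of both pegs: axis 14.5 mm above the deck (along deck z) and 20 mm uphill of the pegs. The point's z axis runs along the bottle towards the cap.
- block_grip (a point): Middle of the black bar handle of the loose aluminium heater block, 73 mm above its underside. Bar along the block's y: 14 wide (x), 18 high (z), 114 mm long, on two 10 mm posts at y = +47 and -47 mm, 26 mm free between bar and block top. Axes are the block's: z out of its top, y along the bar.
- block: The heater block, standing upright: 72 (x) by 130 (y) by 38 mm (z) with two rows of dark wells on top, 0.3 to 0.6 kg. Origin: centre of its underside. In the underside are two square holes, 14 mm wide, 23 mm deep, at y = +33 and -33 mm, x = 0, that go over the heater's pegs; either way round will do.
- bottle: The same dropper bottle; origin at the centre of its base, z axis along the bottle towards the cap.
- tray: Loose shallow tray, 150 mm (x) by 220 mm (y), 28 mm high, walls 2 mm, floor 2 mm thick. Origin: centre of its underside, z up. Tray and block stand one on the cork mat at the right and one on the cork mat at the left (mats 14 mm thick), either way.
- marker: Bystander: felt marker lying near the front edge, 124 mm long, 14 mm high; origin at the middle of its underside.
- forceps: Bystander: steel forceps lying near the front edge, 128 mm long, 10 mm high; origin at the middle of the underside.
- vial: Bystander: standing screw-cap vial, 30 mm wide, 73 mm tall; origin at the centre of its base.
Mind the look-alikes: they are no part of the job. Leave any blue look-alike of the bottle alone.

How it is judged:
By the outcome, as a careful person would: the job done as asked, in the order asked, and still so for the second after the job is handed in, with the robot touching nothing.
It also fails if it takes over 62 s, if anything falls off the work surface, if the arm or the gripper's body presses on something with over 40 N, if the wrist force passes 120 N, or if a joint passes its speed limit or range.

## Working session

There is one attempt and no reset: what is moved stays moved. The work goes in short steps, each a Python script; the robot and the scene stay as the last script left them, time stands still between calls to the robot, and variables do not carry over. Pictures are saved under pics/ and viewed, and the job is handed in when it is done.

```bash
mkdir -p pics; ls; python3 - <<'E'
from cell import *
import cv2,numpy as np
for c in ("side","top"):
    f=grab_frame(c); cv2.imwrite(f"pics/{c}0.png",f["img"][:,:,::-1])
    print(c,f["fx"],f["fy"],f["cx"],f["cy"]); print(np.round(f["cam_to_world"],4).tolist())
    for n in ["heater_deck","peg_left","peg_right","bottle_mid","bottle","block_grip","block","tray","vial","marker","forceps"]:
        print(n,[(round(d["score"],2),np.round(d["centre"],1).tolist()) for d in tip_of(c,n)][:4])
print(get_state())
E
```

```text
pics
side 380.90598044498824 380.90598044498824 276.5259163431851 202.00737631451364
[[0.931, -0.2328, 0.2811, 0.2528], [-0.365, -0.5997, 0.7122, -0.5202], [0.0028, -0.7656, -0.6433, 0.7351], [0.0, 0.0, 0.0, 1.0]]
heater_deck [(0.68, [337.6, 215.0]), (0.4, [344.1, 206.1])]
peg_left [(0.87, [338.0, 205.4])]
peg_right [(0.8, [346.6, 222.0])]
bottle_mid [(0.79, [343.7, 202.1]), (0.46, [232.5, 143.9])]
bottle [(0.65, [219.0, 145.9]), (0.58, [340.6, 195.5])]
block_grip [(0.78, [249.2, 161.7]), (0.53, [350.9, 345.0])]
block [(0.82, [249.2, 181.4])]
tray [(0.72, [352.2, 345.5]), (0.5, [232.9, 259.8])]
vial [(0.59, [311.4, 274.9])]
marker [(0.61, [274.6, 321.9])]
forceps [(0.65, [232.4, 258.4])]
top 466.3838781632822 466.3838781632822 274.5500996788295 204.87628064059638
[[-0.0199, -0.9934, 0.1126, 0.3882], [-0.9998, 0.0193, -0.006, 0.2082], [0.0038, -0.1127, -0.9936, 1.5853], [0.0, 0.0, 0.0, 1.0]]
heater_deck [(0.76, [303.9, 168.3]), (0.6, [390.2, 208.6])]
peg_left [(0.81, [294.4, 168.5])]
peg_right [(0.67, [310.2, 170.1])]
bottle_mid [(0.54, [298.9, 164.1])]
bottle [(0.64, [285.2, 161.9]),
[... 230 characters left out ...]
]), (0.37, [300.6, 163.5])]
forceps []
{'clock': 1.2, 'q': array([ 1.01181342e+00,  3.26181572e-01, -1.92562730e-01,  1.05201930e+00,
       -3.33159451e-05,  1.43661202e+00]), 'joint_velocities': array([ 0.00082652,  0.00117524, -0.00010076, -0.00209928, -0.00159063,
       -0.00074084]), 'tau': array([ 2.79744840e-03, -4.43340826e+01,  2.62755400e+01,  1.20964309e-03,
        8.38639357e-05,  6.52476345e-06]), 'position': array([0.22668225, 0.50114619, 0.23130506]), 'eef_rot': array([2.63980039e+00, 1.70321935e+00, 6.87668366e-05]), 'contact_force': array([-0.54508622, -0.21100351,  0.17977358]), 'wrist_torque': array([0.01631622, 0.001375  , 0.01365406]), 'finger_gap': 0.9993348107286331}
```

View pics/side0.png

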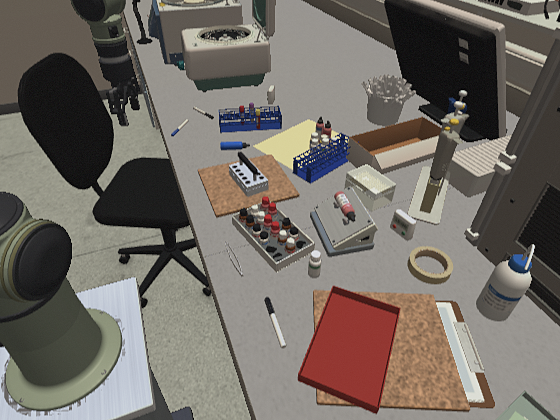

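View pics/top0.png

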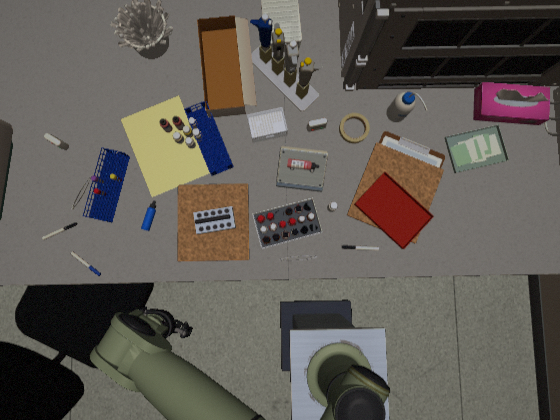

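```bash
cat > h.py <<'E'
from cell import *
import cv2,numpy as np,json
from scipy.spatial.transform import Rotation as R
CAM={}
def frame(c):
    f=grab_frame(c); CAM[c]=f; return f
def cal(f): return f["fx"],f["fy"],f["cx"],f["cy"],np.array(f["cam_to_world"])
def ray(f,p):
    fx,fy,cx,cy,T=cal(f); d=T[:3,:3]@np.array([(p[0]-cx)/fx,(p[1]-cy)/fy,1]); return T[:3,3],d
def atz(f,p,z):
    o,d=ray(f,p); return o+d*(z-o[2])/d[2]
def proj(f,P):
    fx,fy,cx,cy,T=cal(f); P=np.atleast_2d(P); c=(P-T[:3,3])@T[:3,:3]
    return np.c_[fx*c[:,0]/c[:,2]+cx,fy*c[:,1]/c[:,2]+cy]
def tri(rs):
    A=np.zeros((3,3));b=np.zeros(3)
    for o,d in rs:
        d=d/np.linalg.norm(d);M=np.eye(3)-np.outer(d,d);A+=M;b+=M@o
    return np.linalg.solve(A,b)
def zoom(f,x0,y0,x1,y1,name,k=None):
    im=f["img"][y0:y1,x0:x1,::-1]; k=k or min(800//(x1-x0),600//(y1-y0))
    cv2.imwrite(name,cv2.resize(im,None,fx=k,fy=k,interpolation=cv2.INTER_CUBIC))
def deckR(yaw): return R.from_euler('z',yaw).as_matrix()@R.from_euler('y',-np.pi/6).as_matrix()
E
python3 - <<'E'
from h import *
import pickle
s=frame("side");t=frame("top");pickle.dump((s,t),open("f0.pkl","wb"))
zoom(t,270,140,340,190,"pics/t_h.png");zoom(s,300,175,400,265,"pics/s_h.png");zoom(t,170,175,260,270,"pics/t_b.png");zoom(s,190,140,310,220,"pics/s_b.png")
for n,a,b in [("pl",(338,205.4),(294.4,168.5)),("pr",(346.6,222),(310.2,170.1)),("mid",(343.7,202.1),(298.9,164.1)),("grip",(249.2,161.7),(209.7,222.5)),("block",(249.2,181.4),(212,219.6))]:
    z={"pl":.072,"pr":.072,"mid":.095,"grip":.087,"block":.014}[n]
    print(n,tri([ray(s,a),ray(t,b)]).round(4),atz(s,a,z).round(4),atz(t,b,z).round(4))
for n in ("tray","block","bottle","block_grip"):
  for c,f in (("side",s),("top",t)):
    for d in silhouettes(c,n)[:2]:
        m=d["mask"].astype(np.uint8); r=cv2.minAreaRect(cv2.findNonZero(m)); print(n,c,round(d["score"],2),np.round(d["centre"],1),m.sum(),cv2.boxPoints(r).round(1).tolist())
E
```

```text
pl [0.68   0.1304 0.0835] [0.691  0.1412 0.072 ] [0.6791 0.1312 0.072 ]
pr [0.6767 0.0775 0.0709] [0.6802 0.0756 0.072 ] [0.6728 0.0793 0.072 ]
mid [0.689  0.1172 0.1027] [0.6961 0.1246 0.095 ] [0.6889 0.1174 0.095 ]
grip [0.5165 0.4058 0.0872] [0.5281 0.4038 0.087 ] [0.5051 0.4089 0.087 ]
block [0.5238 0.4108 0.0084] [0.5246 0.4031 0.014 ] [0.5205 0.4108 0.014 ]
tray side 0.95 [351.6 350.1] 8451 [[294.3999938964844, 384.8999938964844], [330.79998779296875, 283.0], [413.70001220703125, 312.6000061035156], [377.29998779296875, 414.5]]
tray top 0.72 [390.6 208.6] 3061 [[352.8999938964844, 203.1999969482422], [385.20001220703125, 169.5], [434.3999938964844, 216.6999969482422], [402.20001220703125, 250.3000030517578]]
block side 0.58 [247.3 174.9] 1020 [[221.6999969482422, 169.0], [241.0, 151.1999969482422], [272.29998779296875, 185.10000610351562], [253.0, 202.89999389648438]]
block top 0.8 [212.4 219.5] 912 [[192.1999969482422, 211.5], [232.0, 204.8000030517578], [235.6999969482422, 227.39999389648438], [196.0, 234.0]]
bottle side 0.53 [342.3 205.1] 353 [[332.0, 195.0], [343.20001220703125, 189.39999389648438], [357.3999938964844, 217.8000030517578], [346.20001220703125, 223.39999389648438]]
bottle top 0.8 [147.4 213.5] 233 [[140.3000030517578, 228.10000610351562], [149.8000030517578, 199.60000610351562], [158.1999969482422, 202.39999389648438], [148.6999969482422, 230.89999389648438]]
bottle top 0.76 [300.1 166. ] 202 [[288.0, 160.0], [316.0, 160.0], [316.0, 168.0], [288.0, 168.0]]
block_grip side 0.78 [246.9 176.1] 1000 [[221.1999969482422, 168.3000030517578], [240.5, 150.60000610351562], [271.79998779296875, 184.6999969482422], [252.5, 202.39999389648438]]
block_grip top 0.76 [214.2 219.5] 804 [[193.10000610351562, 211.5], [230.89999389648438, 205.1999969482422], [234.39999389648438, 226.39999389648438], [196.60000610351562, 232.6999969482422]]
```

View pics/t_h.png

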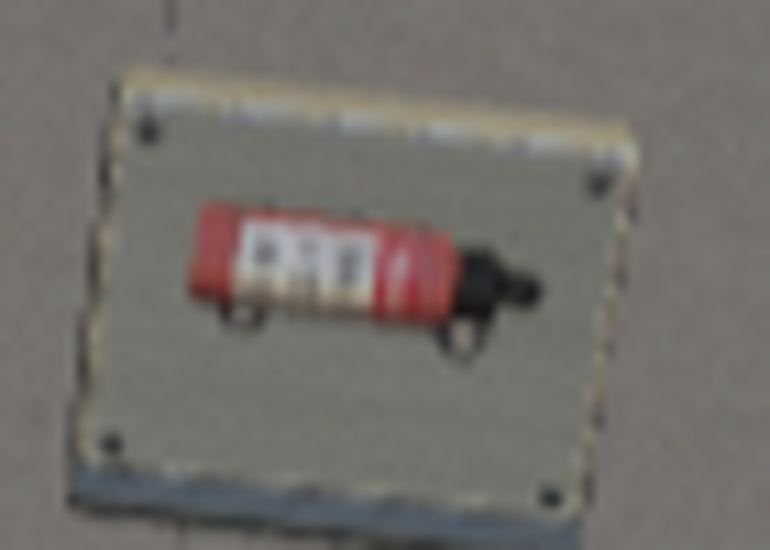

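View pics/s_h.png

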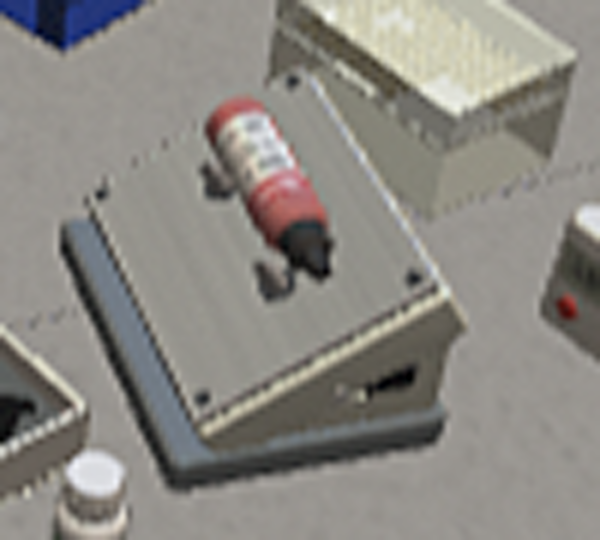

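View pics/t_b.png

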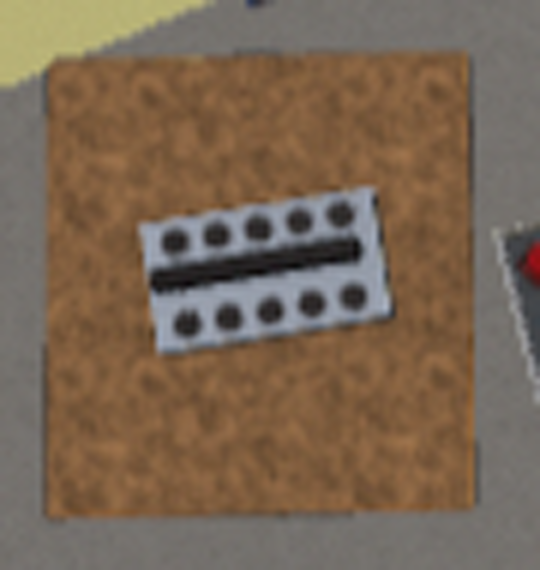

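View pics/s_b.png

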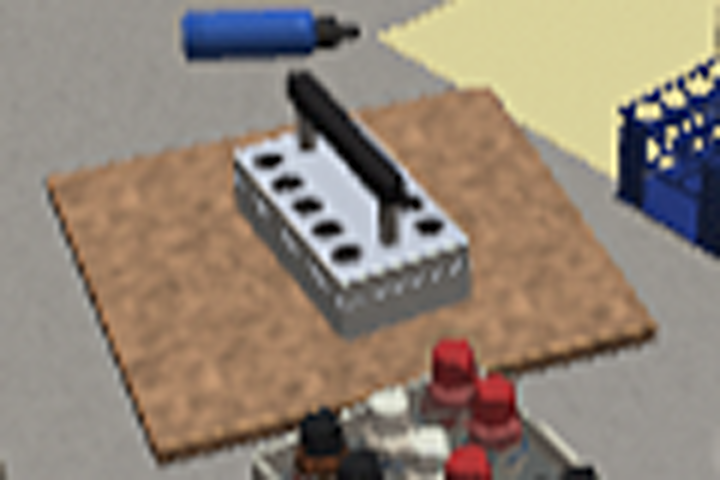

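```bash
cat > fit.py <<'E'
from h import *
import pickle
from scipy.optimize import least_squares
s,t=pickle.load(open("f0.pkl","rb"))
def px(o,k,u): return np.array(o)+(np.array(u)+.5)/k-.5
def fit(obs,x0,Rf,z,off=True):
    # obs: list (cam, pixel, local pt)
    def pose(p): return np.array([p[0],p[1],z]),Rf(p[2])
    def res(p):
        T,Q=pose(p); r=[]
        for c,u,l in obs: r+=list((proj(c,T+Q@np.array(l))[0]-u))
        return np.array(r)
    o=least_squares(res,x0,loss='soft_l1'); return o.x,o.fun if False else res(o.x).reshape(-1,2)
Rz=lambda a:R.from_euler('z',a).as_matrix()
T=lambda u:px((270,140),11,u); S=lambda u:px((300,175),6,u)
H=[(t,T((120,90)),(.058,.075,0)),(t,T((632,150)),(.058,-.075,0)),(t,T((85,460)),(-.058,.075,0)),(t,T((580,515)),(-.058,-.075,0)),
 (s,S((85,203)),(-.058,.075,0)),(s,S((203,430)),(-.058,-.075,0)),(s,S((440,290)),(.058,-.075,0)),(s,S((305,75)),(.058,.075,0))]
for nm,o in (("both",H),("top",H[:4]),("side",H[4:])):
    p,r=fit(o,[.68,.1,0],deckR,.072); print("heater",nm,p.round(4),r.round(1).tolist())
    if nm=="both": ph=p
T=lambda u:px((170,175),6,u); S=lambda u:px((190,140),6,u)
B=[(t,T((140,225)),(.036,.065,.038)),(t,T((376,187)),(.036,-.065,.038)),(t,T((393,317)),(-.036,-.065,.038)),(t,T((160,352)),(-.036,.065,.038)),
(t,T((150,281)),(0,.057,.078)),(t,T((362,248)),(0,-.057,.078)),
(s,S((235,150)),(-.036,.065,.038)),(s,S((470,243)),(.036,-.065,.038)),(s,S((345,283)),(-.036,-.065,.038)),(s,S((345,335)),(-.036,-.065,0)),(s,S((467,297)),(.036,-.065,0)),(s,S((300,78)),(0,.057,.075)),(s,S((403,200)),(0,-.057,.073))]
for nm,o in (("both",B),("top",B[:6]),("side",B[6:])):
    p,r=fit(o,[.52,.41,0],Rz,.014); print("block",nm,p.round(4),r.round(1).tolist())
    if nm=="both": pb=p
json.dump(dict(h=ph.tolist(),b=pb.tolist()),open("pose.json","w"))
def draw(f,name,x0,y0,x1,y1,k):
    im=cv2.resize(f["img"][y0:y1,x0:x1,::-1],None,fx=k,fy=k,interpolation=cv2.INTER_CUBIC)
    def pl(pts,col,closed=True):
        q=((proj(f,pts)-[x0,y0]+.5)*k-.5).round().astype(np.int32); cv2.polylines(im,[q],closed,col,1)
    c=np.array([ph[0],ph[1],.072]);Q=deckR(ph[2]); L=lambda l:c+np.array(l)@Q.T
    pl(L([(.058,.075,0),(.058,-.075,0),(-.058,-.075,0),(-.058,.075,0)]),(0,255,0))
    for y in(.033,-.033): pl(L([(0,y,0),(0,y,.02)]),(255,0,0),False)
    pl(L([(.02,-.06,.0145),(.02,.044,.0145)]),(255,255,0),False)
    c2=np.array([pb[0],pb[1],.014]);Q2=Rz(pb[2]); L=lambda l:c2+np.array(l)@Q2.T
    for z in(0,.038): pl(L([(.036,.065,z),(.036,-.065,z),(-.036,-.065,z),(-.036,.065,z)]),(0,255,0))
    pl(L([(0,.057,.073),(0,-.057,.073)]),(255,255,0),False)
    cv2.imwrite(name,im)
draw(t,"pics/ov_t.png",180,140,340,250,5);draw(s,"pics/ov_s.png",210,140,410,270,4)
zoom(t,340,125,450,260,"pics/t_tray.png",4);zoom(s,290,275,490,415,"pics/s_tray.png",4)
E
python3 fit.py
```

```text
heater both [ 0.6823  0.1052 -0.1319] [[1.0, 0.3], [0.4, -0.1], [0.6, -0.1], [0.2, -0.1], [-0.1, -0.8], [-1.0, -0.2], [0.8, -0.5], [-0.3, -1.2]]
heater top [ 0.6823  0.107  -0.1304] [[0.4, 0.3], [-0.2, -0.1], [0.1, -0.1], [-0.4, -0.1]]
heater side [ 0.6817  0.103  -0.1308] [[-0.0, -0.2], [-0.7, 0.5], [1.1, 0.1], [-0.1, -0.7]]
block both [0.5194 0.3998 0.1427] [[-0.2, -0.7], [-0.6, -0.7], [-0.1, -0.9], [-0.4, -0.4], [0.1, -0.7], [-0.1, -0.9], [-0.8, 0.6], [-0.1, -0.0], [-0.9, 0.6], [-0.3, 2.0], [0.6, 1.0], [-0.9, 0.8], [-1.2, -0.3]]
block top [0.5171 0.3992 0.136 ] [[0.1, -0.2], [-0.3, 0.1], [0.1, -0.1], [-0.3, 0.2], [0.3, -0.1], [0.1, -0.0]]
block side [0.5223 0.4024 0.1326] [[0.0, -0.1], [0.4, -0.6], [-0.5, -0.2], [0.1, 1.2], [1.0, 0.4], [-0.1, 0.2], [-0.8, -0.9]]
```

View pics/ov_t.png

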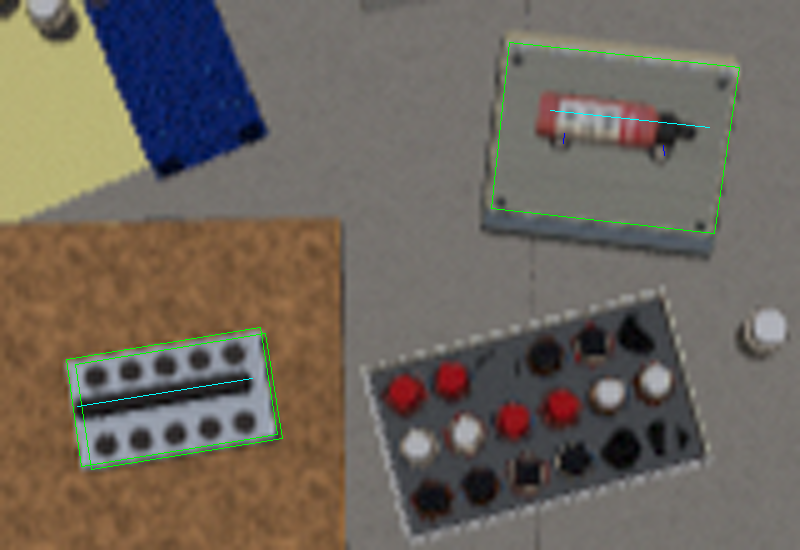

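View pics/ov_s.png

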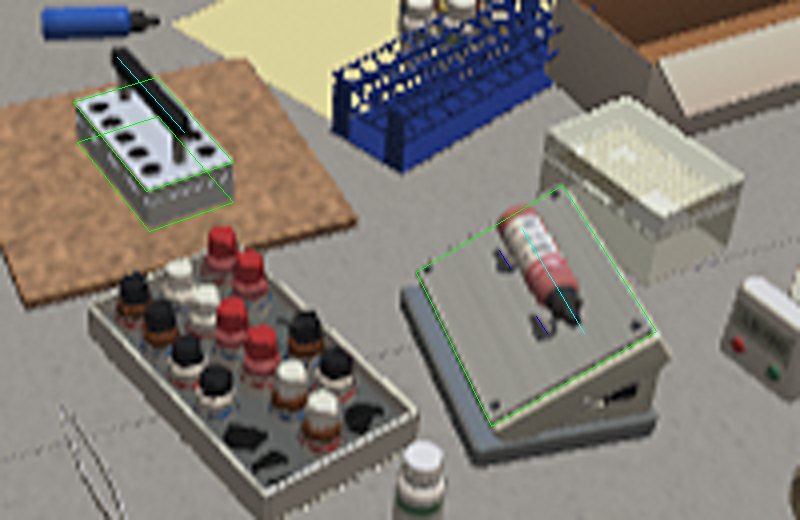

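View pics/t_tray.png

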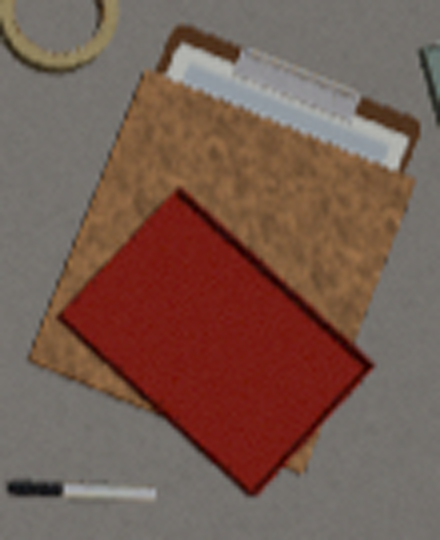

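View pics/s_tray.png

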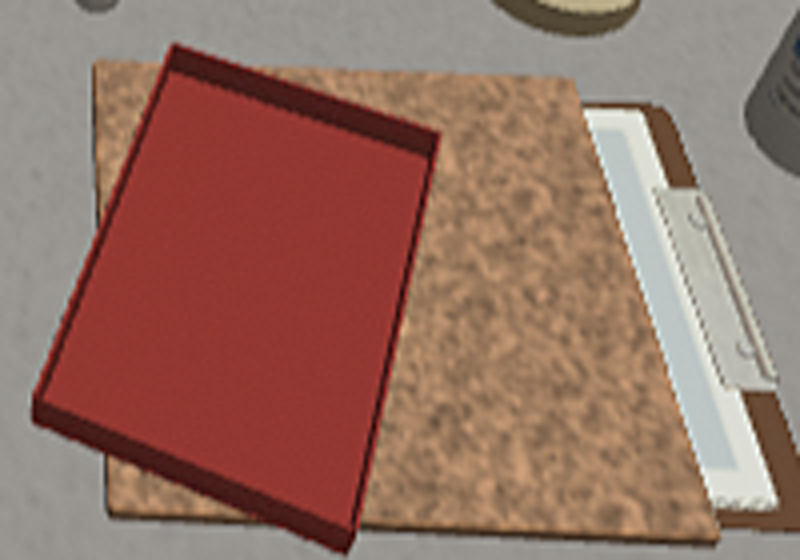

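```bash
cat > plan.py <<'E'
from fit import *
T=lambda u:px((340,125),4,u); S=lambda u:px((290,275),4,u)
A=[(t,T((180,190)),(.075,.11,.028)),(t,T((372,365)),(.075,-.11,.028)),(t,T((253,495)),(-.075,-.11,.028)),(t,T((58,318)),(-.075,.11,.028)),
(s,S((175,45)),(.075,.11,.028)),(s,S((440,133)),(.075,-.11,.028)),(s,S((352,530)),(-.075,-.11,.028)),(s,S((35,402)),(-.075,.11,.028))]
A=None
E
python3 - <<'E'
import sys; sys.path.insert(0,'.')
from fit import *
T=lambda u:px((340,125),4,u); S=lambda u:px((290,275),4,u)
h=.028
# top: right=-y, down=-x
A=[(t,T((180,190)),(.075,.11,h)),(t,T((372,365)),(.075,-.11,h)),(t,T((253,495)),(-.075,-.11,h)),(t,T((58,318)),(-.075,.11,h)),
(s,S((175,45)),(-.075,.11,h)),(s,S((440,133)),(.075,.11,h)),(s,S((352,530)),(.075,-.11,h)),(s,S((35,402)),(-.075,-.11,h))]
for nm,o in (("both",A),("top",A[:4]),("side",A[4:])):
    p,r=fit(o,[.5,-.1,-.7],Rz,.014); print("tray",nm,p.round(4),r.round(1).tolist())
    if nm=="both": pt=p
ph[:]=[.6822,.1052,-.131]; pb[:]=[.5195,.4005,.1355]
json.dump(dict(h=ph.tolist(),b=pb.tolist(),t=pt.tolist()),open("pose.json","w"))
# bottle y along deck from picture
c=np.array([ph[0],ph[1],.072]);Q=deckR(ph[2])
for y in (.052,.045,.0,-.045,-.052): print(y,proj(t,c+Q@[.02,y,.0145]).round(1),proj(s,c+Q@[.02,y,.0145]).round(1))
print(get_state()["clock"])
def toolR(Q,flip,zdir=None):
    # tool z=-Qz, tool x=+-Qx
    X=Q[:,0]*flip;Z=-Q[:,2];return np.c_[X,np.cross(Z,X),Z]
def tst(n,P,M):
    try:
        q=ik(P,R.from_matrix(M).as_rotvec()); print(n,np.round(P,3),None if q is None else np.round(q,2))
    except Exception as e: print(n,e)
for f in(1,-1):
    M=toolR(Q,f)
    for dz in(.002,.1,.15): tst(f"bot{f}",c+Q@[.02,.003,dz],M)
    for dz in(.082-.009,.16): tst(f"seat{f}",c+Q@[0,0,dz-.0],M)
    Mt=toolR(Rz(pt[2]),f)
    for z in (.019,.2): tst(f"tray{f}",[pt[0],pt[1],z],Mt)
    Mb=toolR(Rz(pb[2]),f)
    for z in (.07,.25): tst(f"blk{f}",[pb[0],pb[1],z],Mb)
E
```

```text
heater both [ 0.6823  0.1052 -0.1319] [[1.0, 0.3], [0.4, -0.1], [0.6, -0.1], [0.2, -0.1], [-0.1, -0.8], [-1.0, -0.2], [0.8, -0.5], [-0.3, -1.2]]
heater top [ 0.6823  0.107  -0.1304] [[0.4, 0.3], [-0.2, -0.1], [0.1, -0.1], [-0.4, -0.1]]
heater side [ 0.6817  0.103  -0.1308] [[-0.0, -0.2], [-0.7, 0.5], [1.1, 0.1], [-0.1, -0.7]]
block both [0.5194 0.3998 0.1427] [[-0.2, -0.7], [-0.6, -0.7], [-0.1, -0.9], [-0.4, -0.4], [0.1, -0.7], [-0.1, -0.9], [-0.8, 0.6], [-0.1, -0.0], [-0.9, 0.6], [-0.3, 2.0], [0.6, 1.0], [-0.9, 0.8], [-1.2, -0.3]]
block top [0.5171 0.3992 0.136 ] [[0.1, -0.2], [-0.3, 0.1], [0.1, -0.1], [-0.3, 0.2], [0.3, -0.1], [0.1, -0.0]]
block side [0.5223 0.4024 0.1326] [[0.0, -0.1], [0.4, -0.6], [-0.5, -0.2], [0.1, 1.2], [1.0, 0.4], [-0.1, 0.2], [-0.8, -0.9]]
tray both [ 0.5412 -0.1988 -0.7792] [[-0.1, -1.5], [1.1, -0.4], [0.8, -0.0], [0.4, -1.4], [-1.8, -0.8], [-0.2, -0.1], [0.4, 1.0], [-1.7, -1.1]]
tray top [ 0.5385 -0.1967 -0.7765] [[-0.7, -0.7], [0.5, 0.4], [0.4, 0.8], [-0.2, -0.5]]
tray side [ 0.5425 -0.1996 -0.7781] [[-1.1, -0.7], [0.5, -0.1], [1.4, 1.2], [-0.9, -0.9]]
0.
[... 636 characters left out ...]
 1.87]
blk1 [0.52 0.4  0.07] [ 0.54  0.65 -0.09  0.82  0.    1.98]
blk1 [0.52 0.4  0.25] [0.54 0.52 0.15 1.2  0.   1.98]
bot-1 [0.699 0.106 0.084] [ 0.09  0.48 -0.56  0.02 -0.11 -1.37]
bot-1 [0.65  0.112 0.169] [ 0.12  0.29 -0.59  0.18 -0.12 -1.36]
bot-1 [0.625 0.116 0.212] [ 0.13  0.19 -0.59  0.28 -0.13 -1.34]
seat-1 [0.646 0.11  0.135] [ 0.11  0.33 -0.64  0.09 -0.12 -1.36]
seat-1 [0.603 0.116 0.211] [ 0.13  0.16 -0.64  0.27 -0.13 -1.34]
tray-1 [ 0.541 -0.199  0.019] [-0.48  0.6  -0.37  0.6   0.   -1.27]
tray-1 [ 0.541 -0.199  0.2  ] [-0.48  0.4  -0.17  1.    0.   -1.27]
blk-1 [0.52 0.4  0.07] [ 0.54  0.65 -0.09  0.82 -0.   -1.16]
blk-1 [0.52 0.4  0.25] [ 0.54  0.52  0.15  1.2  -0.   -1.16]
```

```bash
cat >> h.py <<'E'
Rz=lambda a:R.from_euler('z',a).as_matrix()
def toolR(Q,f=1):
    X=Q[:,0]*f;Z=-Q[:,2];return np.c_[X,np.cross(Z,X),Z]
def rv(M): return R.from_matrix(M).as_rotvec()
P_=json.load(open("pose.json"));ph,pb,pt=(np.array(P_[k]) for k in "hbt")
Hc=np.array([ph[0],ph[1],.072]);HQ=deckR(ph[2]);HM=toolR(HQ)
D=lambda x,y,z:Hc+HQ@np.array([x,y,z])
def st(m=""):
    g=get_state(); print(m,"t",round(g["clock"],2),"p",g["position"].round(4),"F",g["contact_force"].round(1),"M",g["wrist_torque"].round(2),"gap",round(g["finger_gap"],3)); return g
E
python3 - <<'E'
from h import *
movep(D(.02,.003,.11),rv(HM)); st("above")
r=move_l(D(.02,.003,.002),velocity=.1,until_force=8); g=st(f"down {r}")
print("deck coords",(HQ.T@(g["position"]-Hc)).round(4))
s=frame("side");zoom(s,290,140,420,240,"pics/s1.png",6)
t=frame("top");zoom(t,250,110,350,200,"pics/t1.png",6)
E
```

```text
above t 3.73 p [0.6451 0.114  0.1774] F [-0.3 -0.2 -0.1] M [0.05 0.48 0.05] gap 1.004
down False t 4.97 p [0.699  0.1062 0.0844] F [0.2 0.1 0.1] M [ 0.06  0.47 -0.02] gap 1.005
deck coords [0.0205 0.0031 0.0025]
```

View pics/s1.png

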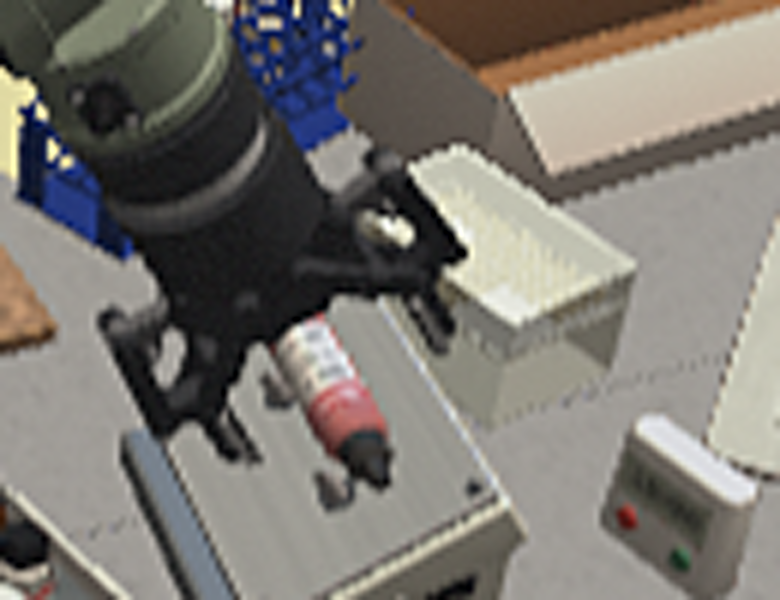

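The gripper straddles the bottle: the downhill finger tip (zoom 240,450) stands between the pegs (278,390 and 335,490), and the uphill one is clear. Next I grip and lift.

```bash
python3 - <<'E'
from h import *
grab(35); st("grab")
move_l(D(.02,.003,.09),velocity=.1); g=st("lift")
s=frame("side");zoom(s,270,110,400,230,"pics/s2.png",5)
movep([pt[0],pt[1],.16],rv(toolR(Rz(pt[2])))); st("over tray")
s=frame("side");zoom(s,260,190,440,415,"pics/s3.png",3)
t=frame("top");zoom(t,340,125,450,260,"pics/t3.png",4)
E
```

```text
grab t 5.62 p [0.6986 0.1061 0.0839] F [-3.8  0.   3.5] M [ 0.06  0.72 -0.03] gap 0.322
lift t 6.66 p [0.655  0.1117 0.1594] F [ 0.2  0.2 -0.1] M [0.07 0.55 0.  ] gap 0.327
over tray t 7.96 p [ 0.5414 -0.1979  0.1596] F [-0.1 -0.1 -1.4] M [-0.01  0.01  0.01] gap 0.328
```

View pics/s2.png

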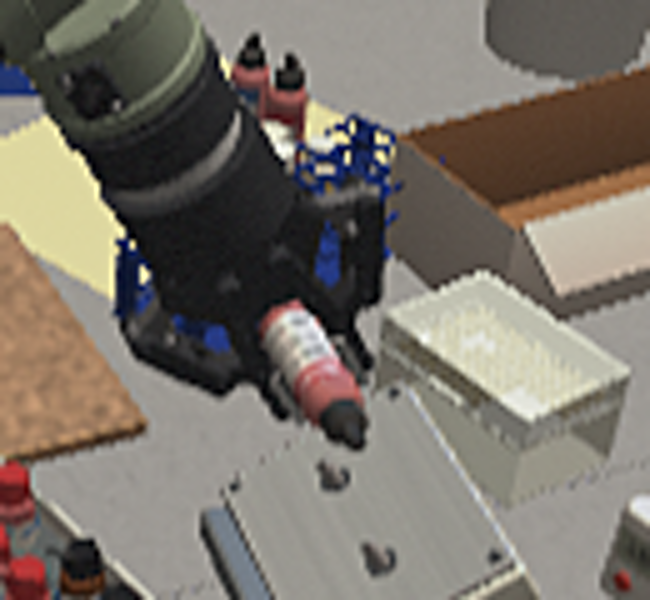

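View pics/s3.png

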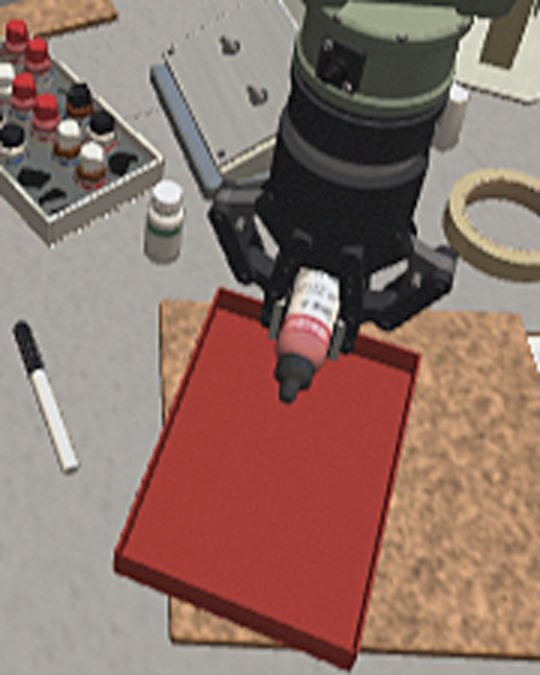

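The bottle is held level over the tray, cap at (288,385) in the zoom, and the pegs are now free. Next I lower and release it.

```bash
python3 - <<'E'
from h import *
move_l([pt[0],pt[1],.035],velocity=.12)
r=move_l([pt[0],pt[1],.012],velocity=.03,until_force=3); g=st(f"down {r}")
let_go(); st("open")
p=g["position"].copy(); p[2]=.15
move_l(p,velocity=.12); st("up")
movep([pb[0],pb[1],.2],rv(toolR(Rz(pb[2])))); st("above block")
import pickle
s=frame("side");t=frame("top");pickle.dump((s,t),open("f1.pkl","wb"))
zoom(s,290,180,440,415,"pics/s4.png",2);zoom(t,340,125,450,260,"pics/t4.png",4)
zoom(s,300,175,400,265,"pics/s4h.png",6);zoom(t,270,140,340,190,"pics/t4h.png",11);zoom(s,190,90,310,220,"pics/s4b.png",4)
for c,f in (("side",s),("top",t)):
    for n in("peg_left","peg_right","heater_deck","block_grip"): print(c,n,[(round(d["score"],2),np.round(d["centre"],1).tolist()) for d in tip_of(c,n)][:2])
for n,p in (("L",D(0,.033,0)),("Ltip",D(0,.033,.02)),("R",D(0,-.033,0)),("Rtip",D(0,-.033,.02))): print(n,proj(s,p).round(1),proj(t,p).round(1))
E
```

```text
down True t 9.84 p [ 0.5411 -0.1988  0.0175] F [-1.1  0.4  6.1] M [ 0.12  0.2  -0.02] gap 0.325
open t 10.44 p [ 0.5406 -0.1985  0.017 ] F [ 0.5 -0.1 -0.2] M [ 0.04 -0.02 -0.03] gap 1.0
up t 11.7 p [ 0.5406 -0.1985  0.1492] F [-0.6 -0.1  0.1] M [0.01 0.03 0.  ] gap 1.003
above block t 13.86 p [0.5202 0.3995 0.1999] F [-0.8 -0.4  0.8] M [-0.03  0.02 -0.01] gap 0.998
side peg_left [(0.9, [340.0, 204.2])]
side peg_right [(0.95, [345.3, 221.4])]
side heater_deck [(0.81, [338.2, 212.3])]
side block_grip [(0.97, [248.6, 158.3]), (0.58, [337.5, 214.2])]
top peg_left [(0.83, [293.1, 169.6])]
top peg_right [(0.74, [311.8, 169.2])]
top heater_deck [(0.59, [305.6, 167.3])]
top block_grip [(0.84, [213.1, 220.6])]
L [[337.1 206.5]] [[292.3 166.3]]
Ltip [[334.2 202.1]] [[292.2 168.3]]
R [[346.4 223. ]] [[312.2 168.5]]
Rtip [[343.5 218.6]] [[312.4 170.5]]
```

View pics/s4.png

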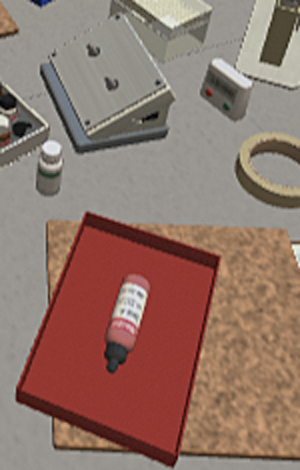

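View pics/s4h.png

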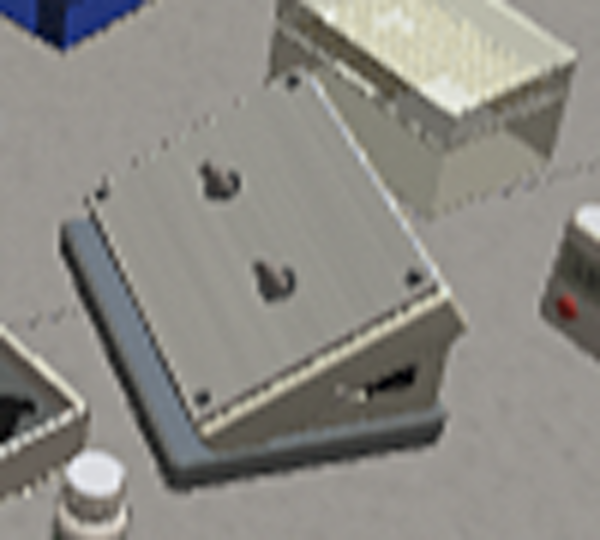

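View pics/t4h.png

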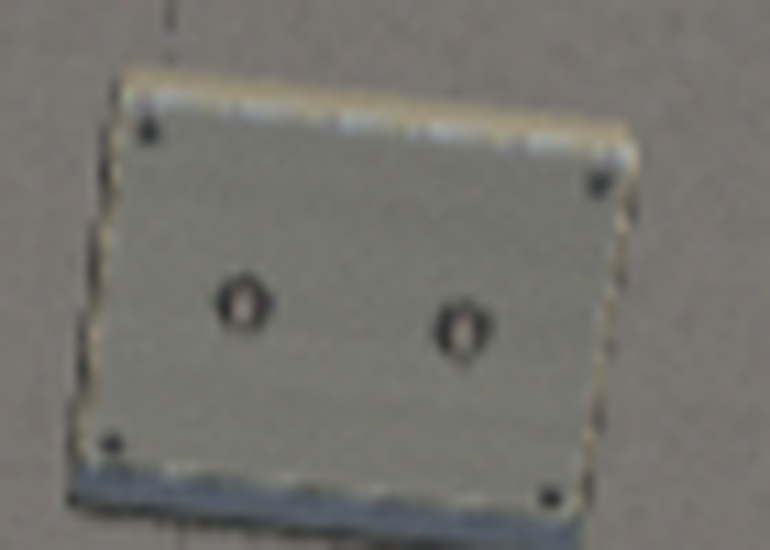

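View pics/s4b.png

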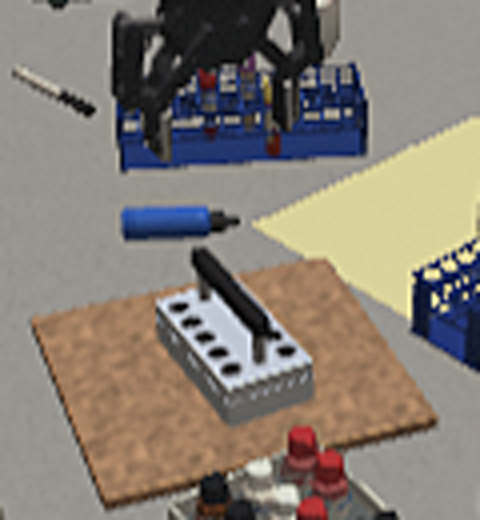

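Bottle lies mid-tray (zoom 125,320). The pegs match the fitted pose to within 0.5 px. Next I take the block by its bar.

```bash
python3 - <<'E'
from h import *
M=rv(toolR(Rz(pb[2])))
r=move_l([pb[0],pb[1],.069],velocity=.12,until_force=10); g=st(f"down {r}")
grab(90); g=st("grab")
p=g["position"].copy(); 
move_l(p+[0,0,.02],velocity=.06); st("lift1")
p[2]=.25; move_l(p,velocity=.15); sleep(.2); st("lift")
import pickle
s=frame("side");t=frame("top");pickle.dump((s,t),open("f2.pkl","wb"))
zoom(s,190,70,340,220,"pics/s5.png",4);zoom(t,150,130,290,270,"pics/t5.png",4)
E
```

```text
down False t 15.6 p [0.5201 0.4009 0.0699] F [-0.1 -0.   0.3] M [ 0.03 -0.04  0.05] gap 1.002
grab t 16.26 p [0.5193 0.4006 0.0692] F [-0.7 -0.   3. ] M [-0.08  0.31  0.04] gap 0.148
lift1 t 16.74 p [0.5196 0.4007 0.0896] F [ 0.6  0.2 -3.8] M [-0.03  0.01  0.  ] gap 0.147
lift t 18.17 p [0.5189 0.4003 0.249 ] F [-0.8 -0.3 -3.2] M [-0.   -0.01  0.07] gap 0.149
```

View pics/s5.png

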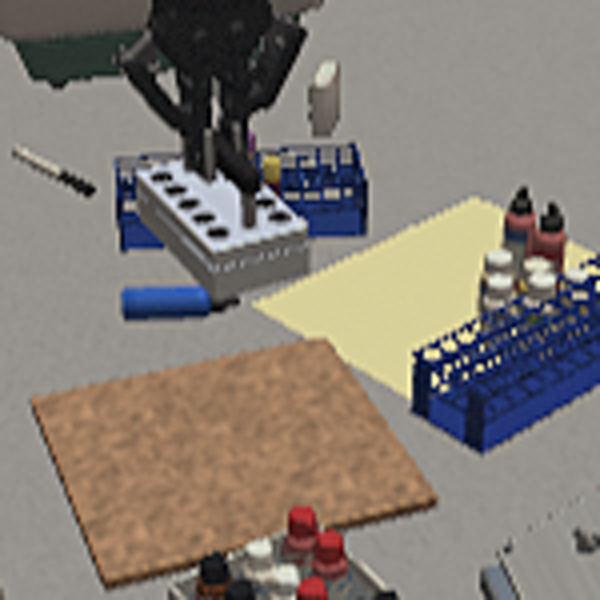

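View pics/t5.png

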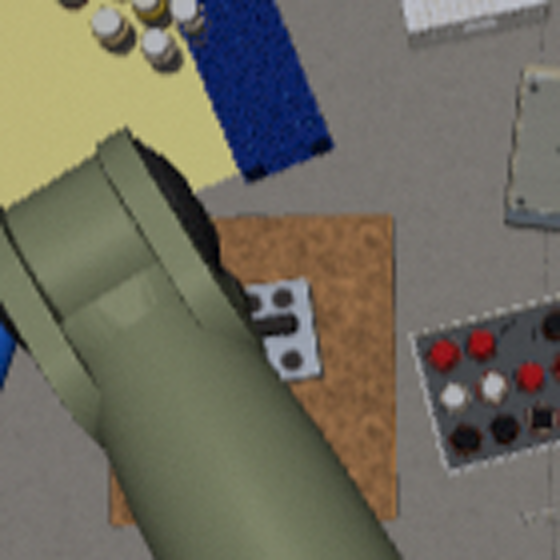

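The block hangs level (about 0.33 kg). Next I hold it tilted over the pegs and check its alignment before lowering.

```bash
python3 - <<'E'
from h import *
import pickle
movep(D(0,0,.0552+.09),rv(HM)); st("pre")
move_l(D(0,0,.0552+.035),velocity=.1); sleep(.2);g=st("hover")
print((HQ.T@(g["position"]-Hc)).round(4), (HM.T@R.from_rotvec(g["eef_rot"]).as_matrix()).round(4).tolist())
s=frame("side");t=frame("top");pickle.dump((s,t,g),open("f3.pkl","wb"))
M=R.from_rotvec(g["eef_rot"]).as_matrix(); BQ=np.c_[M[:,0],-M[:,1],-M[:,2]]; Bc=g["position"]-BQ[:,2]*.0552
def draw(f,name,x0,y0,x1,y1,k,raw=False):
    im=cv2.resize(f["img"][y0:y1,x0:x1,::-1],None,fx=k,fy=k,interpolation=cv2.INTER_CUBIC)
    cv2.imwrite(name.replace(".png","r.png"),im)
    def pl(pts,col,c=True):
        q=((proj(f,pts)-[x0,y0]+.5)*k-.5).round().astype(np.int32); cv2.polylines(im,[q],c,col,1)
    L=lambda l:Bc+np.array(l)@BQ.T
    for z in(0,.038): pl(L([(.036,.065,z),(.036,-.065,z),(-.036,-.065,z),(-.036,.065,z)]),(0,255,0))
    pl(L([(0,.057,.082),(0,-.057,.082)]),(255,255,0),False)
    pl([D(.058,.075,0),D(.058,-.075,0),D(-.058,-.075,0),D(-.058,.075,0)],(0,0,255))
    for y in(.033,-.033): pl([D(0,y,0),D(0,y,.02)],(255,0,0),False)
    cv2.imwrite(name,im)
draw(s,"pics/s6.png",290,140,420,255,5);draw(t,"pics/t6.png",255,125,355,205,8)
E
```

```text
pre t 19.42 p [0.6109 0.1154 0.1984] F [ 0.  -0.1 -4.1] M [0.11 0.89 0.03] gap 0.144
hover t 20.32 p [0.6378 0.1113 0.151 ] F [ 0.3 -0.2 -3.4] M [ 0.15  0.88 -0.05] gap 0.146
[0.0007 0.0002 0.0908] [[1.0, 0.0, 0.0013], [-0.0, 1.0, -0.0004], [-0.0013, 0.0004, 1.0]]
```

View pics/s6.png

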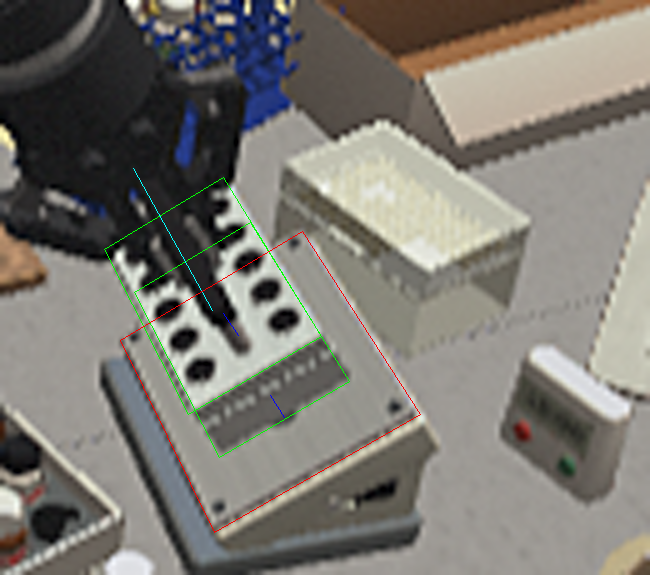

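View pics/s6r.png

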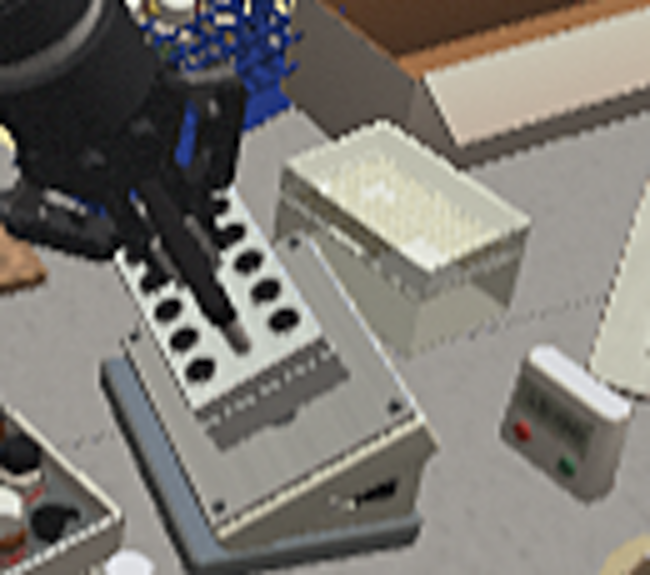

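View pics/t6.png

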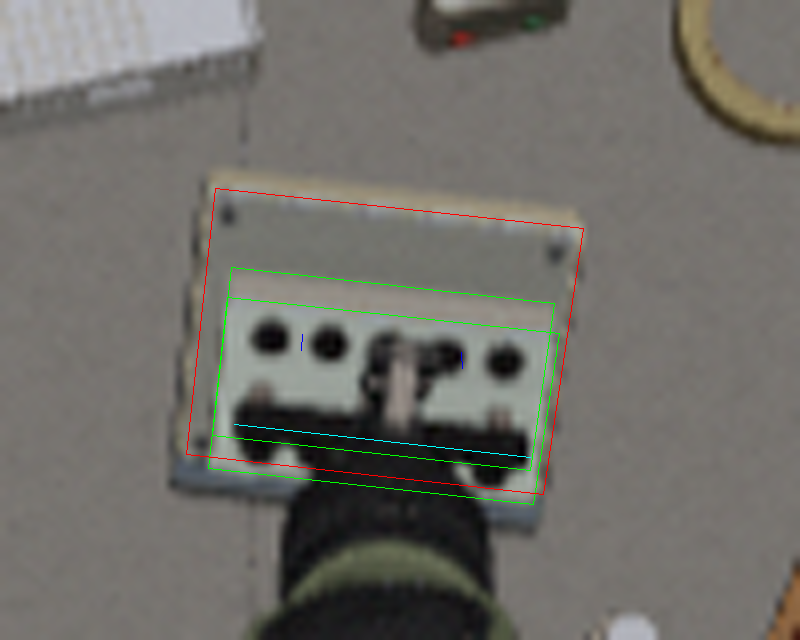

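The overlays match block and deck within about 1 px in both views: top-face near corner at zoom (195,405), bar ends at (235,415) and (527,445). Next I lower onto the pegs with force stops.

```bash
python3 - <<'E'
from h import *
def dc(g): return (HQ.T@(g["position"]-Hc)).round(4)
for z in (.016,.010,.005,.001,-.002,-.004):
    r=move_l(D(0,0,.0552+z),velocity=.03,until_force=15); g=st(f"z{z} {r}"); print(dc(g), "deckF",(HQ.T@g["contact_force"]).round(1))
    if r: break
s=frame("side");zoom(s,290,140,420,255,"pics/s7.png",5)
t=frame("top");zoom(t,255,125,355,205,"pics/t7.png",7)
E
```

```text
z0.016 False t 21.2 p [0.6469 0.1098 0.1336] F [ 0.4 -0.4 -3.6] M [ 0.14  0.88 -0.  ] gap 0.147
[-0.0001 -0.      0.0711] deckF [-1.4 -0.3 -3.4]
z0.01 False t 21.55 p [0.6499 0.1094 0.1282] F [-0.   0.1 -2.8] M [ 0.14  0.93 -0.  ] gap 0.147
[-0.0001 -0.0001  0.065 ] deckF [-1.4  0.1 -2.5]
z0.005 False t 21.87 p [0.6524 0.1091 0.1239] F [ 0.2  0.4 -4. ] M [ 0.15  0.83 -0.05] gap 0.144
[-0.0001 -0.      0.06  ] deckF [-1.9  0.5 -3.5]
z0.001 True t 22.09 p [0.654  0.1093 0.1206] F [-1.6  0.7  4.7] M [-0.1   0.29 -0.02] gap 0.145
[-0.0004  0.0004  0.0563] deckF [0.9 0.5 4.9]
```

View pics/s7.png

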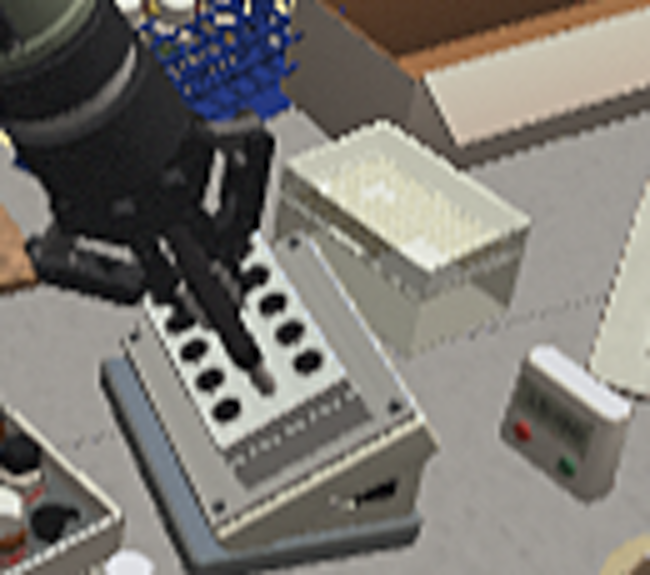

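It went on smoothly to about 1 mm of the expected home height. Next I press lightly and let go.

```bash
python3 - <<'E'
from h import *
def dc(g): return (HQ.T@(g["position"]-Hc)).round(4)
r=move_l(D(0,0,.0552-.003),velocity=.02,until_force=20); g=st(f"press {r}"); print(dc(g),"deckF",(HQ.T@g["contact_force"]).round(1))
let_go(); g=st("open"); print(dc(g))
s=frame("side");zoom(s,290,140,420,255,"pics/s8.png",5)
M=rv(HM)
move_l(g["position"]+HQ[:,2]*.12,velocity=.12); st("back")
E
```

```text
press True t 22.4 p [0.6539 0.1093 0.1205] F [-3.9  0.7  4.3] M [-0.14  0.31 -0.05] gap 0.148
[-0.0005  0.0003  0.0563] deckF [-1.3  0.2  5.7]
open t 23.1 p [0.6524 0.1092 0.1189] F [ 0.4 -0.8 -0.5] M [0.04 0.49 0.03] gap 1.003
[-0.0026  0.0001  0.0556]
back t 24.3 p [0.5927 0.1169 0.2221] F [ 0.3  0.3 -0.3] M [ 0.06  0.44 -0.01] gap 0.998
```

View pics/s8.png

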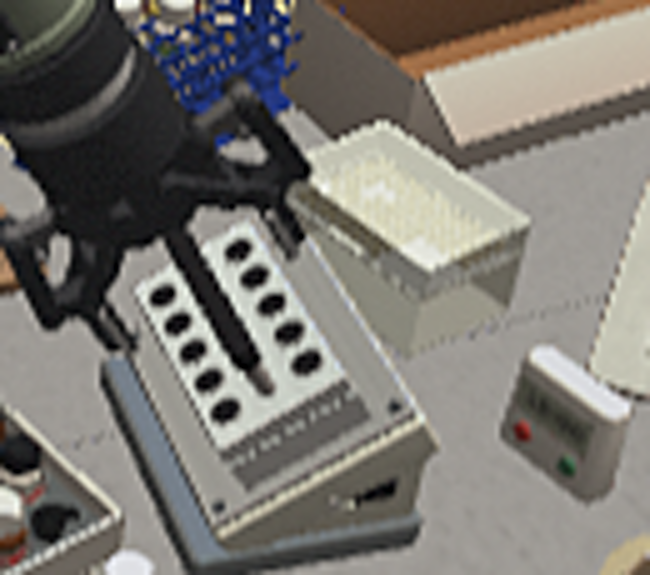

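```bash
python3 - <<'E'
from h import *
movep([.42,.2,.3],rv(toolR(Rz(0)))); st("away")
import pickle
s=frame("side");t=frame("top");pickle.dump((s,t),open("f4.pkl","wb"))
cv2.imwrite("pics/s9f.png",s["img"][:,:,::-1]);cv2.imwrite("pics/t9f.png",t["img"][:,:,::-1])
def draw(f,name,x0,y0,x1,y1,k):
    im=cv2.resize(f["img"][y0:y1,x0:x1,::-1],None,fx=k,fy=k,interpolation=cv2.INTER_CUBIC)
    cv2.imwrite(name.replace(".png","r.png"),im)
    def pl(pts,col,c=True):
        q=((proj(f,pts)-[x0,y0]+.5)*k-.5).round().astype(np.int32); cv2.polylines(im,[q],c,col,1)
    for z in(0,.038): pl([D(.034,.065,z),D(.034,-.065,z),D(-.038,-.065,z),D(-.038,.065,z)],(0,255,0))
    cv2.imwrite(name,im)
draw(s,"pics/s9.png",300,165,400,265,6);draw(t,"pics/t9.png",260,135,350,200,8)
E
```

```text
away t 25.13 p [0.4205 0.1999 0.2989] F [-0.3 -0.4 -1.3] M [ 0.01  0.04 -0.02] gap 1.001
```

View pics/s9.png

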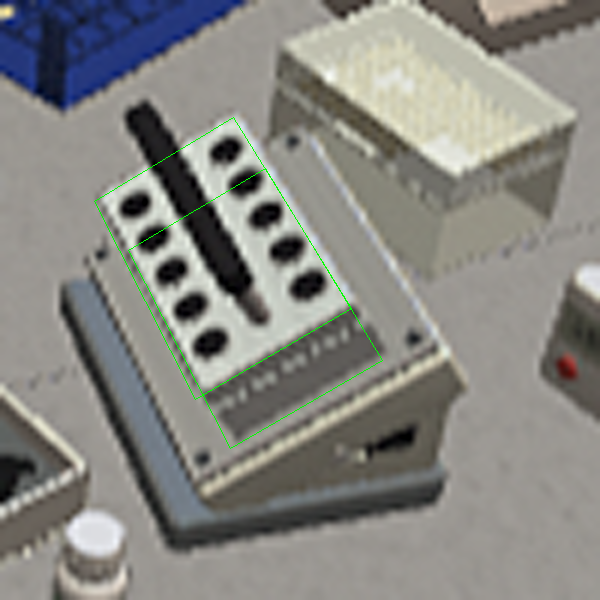

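View pics/s9r.png

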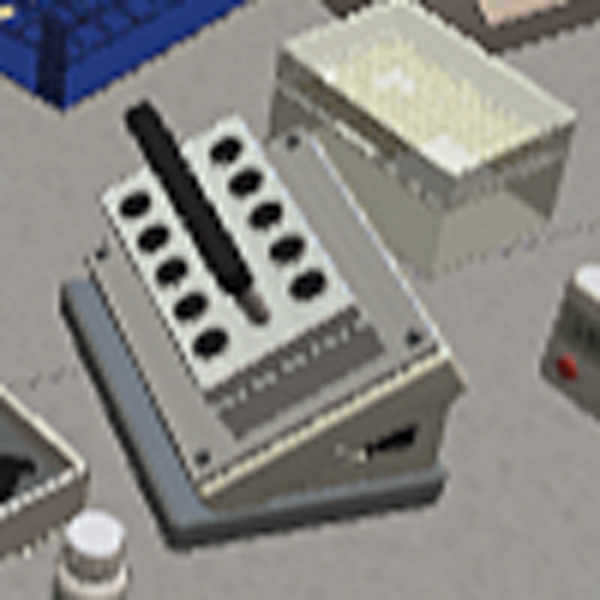

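View pics/t9.png

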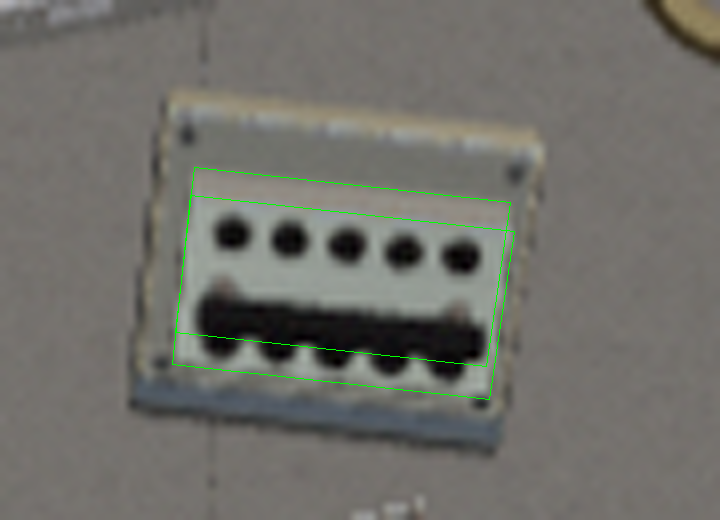

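View pics/s9f.png

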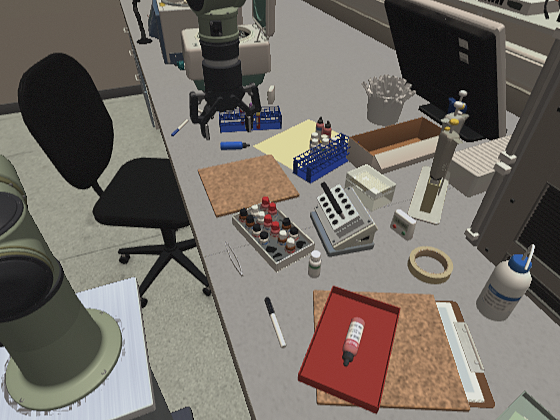

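View pics/t9f.png

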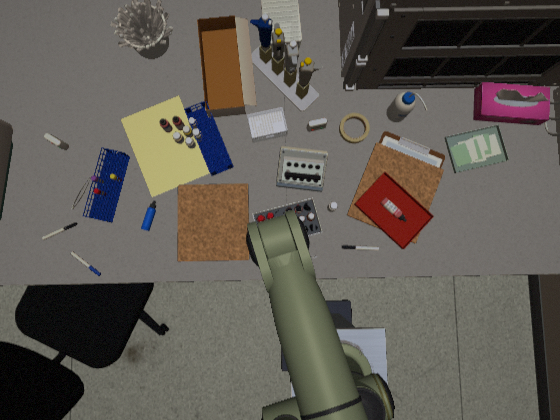

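The block looks flat and home, but contact came about 1 mm higher than computed. I'll probe the bar at both ends with shut fingers, which presses it home and checks that it is level.

```bash
python3 - <<'E'
from h import *
def dc(g): return (HQ.T@(g["position"]-Hc)).round(4)
movep(D(0,.033,.14),rv(HM)); grab(20); st("shut")
for y in (.033,-.033):
    move_l(D(-.001,y,.092),velocity=.12)
    r=move_l(D(-.001,y,.076),velocity=.015,until_force=12); g=st(f"probe {y} {r}"); print(dc(g))
    move_l(D(-.001,y,.095),velocity=.06)
move_l(D(0,-.033,.14),velocity=.12)
let_go(); movep([.42,.2,.3],rv(toolR(Rz(0)))); st("away")
s=frame("side");zoom(s,300,165,400,265,"pics/s10.png",6);t=frame("top");zoom(t,250,135,450,260,"pics/t10.png",4)
E
```

```text
shut t 26.89 p [0.6171 0.147  0.1932] F [-0.4 -0.1  0.2] M [0.09 0.48 0.06] gap 0.001
probe 0.033 True t 28.12 p [0.6445 0.1435 0.1435] F [-2.5  0.   3.8] M [-0.06  0.49 -0.06] gap -0.002
[-0.0009  0.033   0.0831]
probe -0.033 True t 29.83 p [0.6357 0.0782 0.1437] F [-3.1  0.2  5.7] M [ 0.01  0.47 -0.06] gap -0.004
[-0.001  -0.0328  0.0834]
away t 32.44 p [0.4204 0.1999 0.2994] F [ 0.   0.4 -0.5] M [-0.   -0.01  0.03] gap 0.999
```

View pics/s10.png

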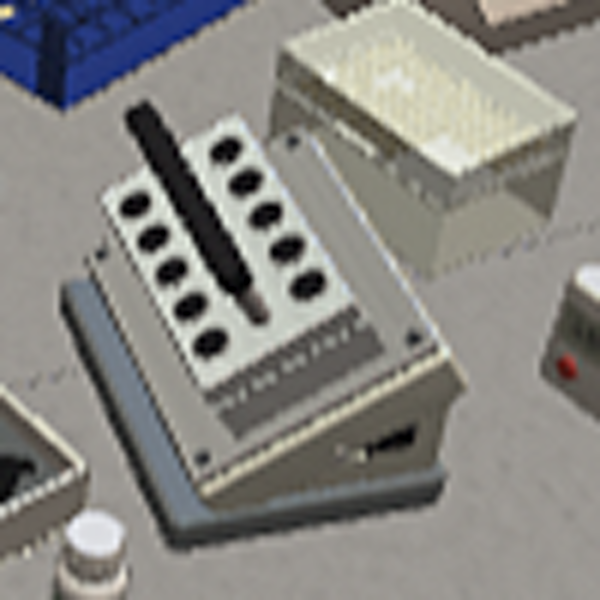

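View pics/t10.png

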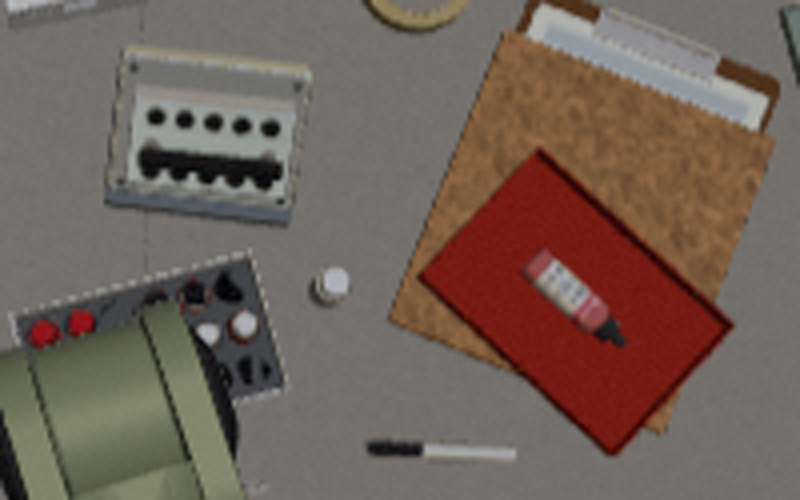

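```bash
python3 -c "
from cell import *
print(sign_off())"
```

```text
the job is handed in; nothing more can be done
None
```

I moved the dropper bottle into the tray and seated the heater block on both pegs. I handed the job in at about 32 s of the 62 s allowed, with the gripper open and touching nothing.

- **Bottle:** I gripped it between the pegs, lifted it square off the deck and set it down on a light touch. The last pictures show it lying in the middle of the tray.
- **Block:** I picked it up by the bar handle, tilted it to the slope and lowered it until it stopped hard. A further push (20 N stop) moved it no lower.
- **Flatness:** After letting go, I touched the bar at both ends with about 12 N. The heights agreed to 0.3 mm (83.1 and 83.4 mm above the deck), and the pictures show the block flat.
- **Bystanders:** The arm never went near the vial, the marker, the forceps or the blue look-alike. The vial, marker and blue look-alike looked unmoved in the last pictures. The forceps are clear only in the picture before the last bar check.

**One disagreement:** both probe heights are 1.1 to 1.4 mm above the computed 82 mm. That would fit a deck position about 2 mm off in the camera fit. The height did not change when I pressed, so I took the block as fully home, but I had no independent check of the deck's height.

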